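# Clean the belt grinder's platen and hold its tension arm for a new belt

## Robot

A 6-joint arm with a two-finger parallel gripper is mounted at the origin on the work surface. World frame = base frame: x ahead of the robot, y to its left, z up, the work surface at z = 0. Lengths are in m, angles in rad, forces in N, time in s.
With the tool pointing down it reaches from about 0.325 to 0.775 m from the base axis. Payload 5.5 kg.
Tool frame: the origin (TCP) lies on the centre line of the jaws, within the pads' length; the fingertips stand 25 mm ahead of it and the grasp point (between the pads) lies 6 mm ahead of it; z points along the fingers, y is the line along which they close (so a half turn about z gives the same grasp; the last joint's range is limited). The gripper opens to 85 mm and grips with 20 to 120 N. Pads are 22 mm wide; open, the fingers measure 114 mm over their backs; the gripper's body (76 mm by 85 mm) begins 54 mm behind the grasp point. The pads swing forward as they close: fully open they stand 13 mm farther back than shut.
Start: joints at [-1.301, 0.091, 1.231, -0, 1.82, -0.057], TCP at [0.193, -0.568, 0.222] pointing down, gripper open.
Joint ranges: [-2.87, 2.87], [-0.86, 2.18], [0.17, 2.46], [-1.51, 4.65], [0.06, 2.69], [-2.65, 2.65]. Speed limits (rad/s): [2.57, 2.57, 3.01, 3.14, 3.14, 3.14].

## Interface

Orientations are given as a 3x3 rotation matrix whose columns are the frame's x, y, z axes.
In Python, from station import observe, read_camera, camera_params, order, spotter gives the robot as it stands.
- The arm moves only by the tool send_rows, never from a script. Its argument "rows" is a list of rows, each an object with "slide": the shift along the tool's x, y, z in mm, a list of three; "turn": the turn about the tool's z in degrees. In form: [{"slide": [dx, dy, dz], "turn": turn}, ...]. A call has 1 to 5 rows; each row shifts and turns the commanded pose from where the row before left it, along the tool's axes as they then stand; what a row does not reach is not made up. A row lasts 1/10 s, in which the tool goes at most 50 mm and 8.59 degrees, less where a joint would pass 70% of its speed; a pose out of reach is approached as far as the arm can. A call is refused whole if a number of a shift passes 50 or a number of a turn 8.59, either way. A call with a gripper value outside its range is refused whole. "grip" is the closure, from 0 (fully open) to 1 (shut), set as the call begins (left out, the last holds). The fingers move at their own pace and stop on an object; "grip_force" is the grip in N (left out, the last holds). Time passes only in rows, so rows that do not move let the fingers close. It gives the time, the measured TCP pose, the force, the opening and the grip force at its end, in the units of the state.
- observe(): the state, without advancing time (a new reading comes with each control period).
- read_camera(name): name is "side" or "top"; returns (picture, depth): 384x512x3 uint8, blue, green, red; 384x512 float32, m along the optical axis (not along the pixel's ray), 0 where there is no reading.
- camera_params(name): a dict with "K" (3x3 intrinsics, pixels), "R" (3x3) and "t" (3): a world point X has camera coordinates R X + t. Camera axes: x right, y down, z forward; pixel columns grow to the right and rows downward; lengths in m; the calibration is good to about 2 mm. A picture is of the moment at which its call begins. camera_params takes no time and is no camera call.
- order.hand_in(): hands the job in; it is judged then, once.
Trained networks look in the newest picture that a camera, given by its name, has taken for a name from the list of things; names that differ only in an ending like _2 or _b are one class to them, and where a whole thing is asked for, a point or a joint stands for the part that bears it (a point fixed in the world has none). Each returns a list of dicts, best first, with "confidence" (0 to 1); they miss things now and then, are a little off and sometimes report something else, mostly with a low value. They report only what shows in the picture. A call takes as long as a camera call. They do not tell look-alikes from the thing itself.
- spotter.boxes_of(camera, label): "rect" ([left, top, width, height] in pixels, round what is visible of it).
- spotter.masks_of(camera, label): "mask" (384x512 bool, what is visible of it) and "rect" ([left, top, width, height] in pixels, round what is visible of it).
- spotter.mark_of(camera, label): "uv" ([column, row] in pixels: a listed point, or the origin of a listed thing).
The state is a dict: "t": time; "q": joint angles; "qd": joint speeds; "joint_torque": joint torques, N m; "tool_pos": TCP position; "tcp_rot": TCP orientation; "wrist_force": force on the tool from outside, world axes, zero at the start; "torque": the same for the moment, N m; "opening": opening from 0.0 (shut) to 1.0 (fully open); "gripper_force": force on a finger pad.
Only numpy, scipy, OpenCV 4.12 (cv2) and the standard library are available. Lean on these libraries where they do the work, as an engineer would, in place of code of your own. Each camera call takes 0.05 s, during which the arm holds its last target. There are 200 camera calls.

## Task

Get the belt grinder ready for a new belt: pick up the scraper block, sweep all three brass chips with it (not with the fingers) off the bare platen into the swarf tray along the front, and set the scraper back on its rubber mat without dropping it. Then swing the spring-loaded tension arm by its red handle, in towards the platen, until it is against its stop, and finish while still holding the handle there so that the belt can be slipped over the rollers. Leave the two specimens and the bottle where they are.

Things in the scene. Friction and masses are not known exactly. Their poses are not given: they have to be found in the camera images.
- grinder: Belt grinder, belt off, fixed: cream housing, dark platen on top, black drive roller at its -y end (motor behind it: x 62 to 202, y -161 to -65, up to 173 mm high), aluminium tension roller at its +y end, open aluminium swarf tray along the front. Origin on the bench under the platen's middle; x from front (tray, towards the robot) to back, y from drive to tension roller, z up.
- platen_top (a point): Middle of the platen's flat upper face, 149 mm above the bench; axes as the grinder's. Platen 100 mm (x) by 140 mm (y); its front edge, x = -50 mm, is open. The frame plate behind it (x 50 to 60) ends 9 mm below the platen's face; nothing rises above the face behind it for y -60 to 70 mm.
- tray_floor (a point): Middle of the swarf tray's inner floor (5 mm above the bench), axes as the grinder's. Inside 100 mm (x) by 224 mm (y), rim 60 mm above the bench; its back wall stands under the platen's front edge, so chips pushed over that edge drop in.
- chip_1: Loose brass chip, about 20 x 14 mm, 4.5 mm thick, 10 g, flat on the platen. Origin at the middle of its underside. Chip middles start within 40 mm of the platen's middle along y, and from 32 mm in front to 12 mm behind it along x.
- chip_2: Second brass chip, the same.
- chip_3: Third brass chip, the same.
- scraper: Scraper block, 0.18 to 0.29 kg, upright on the rubber mat: blue and white plastic, 28 mm (its x) by 120 mm (y) by 26 mm high, wooden grip rib on top 16 mm thick (x), 70 mm long (y), from 26 to 62 mm up. Origin at the middle of its underside. Grip the rib across its thickness from above; sweep along its x (either way round), underside about 1 mm over the surface.
- mat: Black rubber mat, fixed, 180 mm (x) by 110 mm (y), 3 mm thick: the scraper's place. Origin at the middle of its underside, on the bench. It lies to the left or to the right of the grinder.
- tension_arm (a joint): Angle of the tension arm (rad): 0 at rest (leaning outwards), growing as the handle swings in towards the platen, 0.44 at the stop. A spring drives it back to 0 when let go: at the handle about 5.5 N to start, 8.5 N at the stop.
- handle: Red handle of the tension arm: level round bar, 20 mm diameter, 70 mm long along the grinder's x; the arm is at its back end, the front end is free. Origin at the middle of the bar, 215 mm above the bench at rest. It moves about 68 mm on an arc of 155 mm radius round point lever_pivot, nearly level, towards the grinder's -y; 218 mm up at the stop, 220 mm at most.
- lever_pivot (a point): Point on the tension arm's pivot axis (which runs along the grinder's x), straight across from the handle's middle: 65 mm above the bench, 155 mm from the handle's axis. The line from here to the handle leans 0.26 rad from vertical towards the grinder's +y at rest, 0.18 rad towards -y at the stop.
- specimen_1: Bystander: black mounted specimen, a puck 30 mm in diameter and 20 mm high, in the low grey tray on the other side of the grinder from the mat. Origin at the middle of its underside.
- specimen_2: Bystander: green mounted specimen, a puck 30 mm in diameter and 20 mm high, in the same grey tray.
- bottle: Bystander: white bottle with blue cap, 54 mm diameter, 140 mm high, behind on the right. Origin at the middle of its underside.
Not all that is in view belongs to the job. Several things look just like the scraper: the one meant starts nearest to the robot's base.

How it is judged:
By the outcome, as a careful person would: the job done as asked, in the order asked, and still so for the second after the job is handed in, while the arm keeps its last pose, push and grip.
It also fails if it takes over 69 s, if anything falls off the work surface, if the arm or the gripper's body presses on something with over 40 N, if the wrist force passes 120 N, or if a joint passes its speed limit or range.

## Working session

There is one attempt and no reset: what is moved stays moved. The work goes in short steps, Python scripts to look and compute and a tool call to move; the robot and the scene stay as the last step left them, time stands still between calls to the robot, and variables do not carry over. Pictures are saved under pics/ and viewed, at most 10 in all, crops included, and the job is handed in when it is done.

Besides the shell and the picture viewer there is one more tool, called after "Request:" by a JSON object that holds its "name" and its "arguments". send_rows: Moves the arm, as the interface text tells. Its arguments: {"type":"object","properties":{"rows":{"type":"array"},"grip":{"type":"number"},"grip_force":{"type":"number"}},"required":["rows"]}

```bash
mkdir -p pics; ls
cat > h.py <<'E'
import numpy as np, cv2
from station import observe, read_camera, camera_params, order, spotter
def world(cam,u,v,d):
    p=camera_params(cam);K,R,t=map(np.array,(p['K'],p['R'],p['t']))
    c=np.linalg.inv(K)@np.array([u,v,1.])*d
    return R.T@(c-t.ravel())
def atz(cam,u,v,z):
    p=camera_params(cam);K,R,t=map(np.array,(p['K'],p['R'],p['t']))
    o=-R.T@t.ravel();r=R.T@np.linalg.inv(K)@np.array([u,v,1.])
    return o+r*(z-o[2])/r[2]
def cloud(cam,depth):
    p=camera_params(cam);K,R,t=map(np.array,(p['K'],p['R'],p['t']))
    v,u=np.indices(depth.shape)
    c=np.stack([u,v,np.ones_like(u)],-1)@np.linalg.inv(K).T*depth[...,None]
    return (c-t.ravel())@R
def proj(cam,X):
    p=camera_params(cam);K,R,t=map(np.array,(p['K'],p['R'],p['t']))
    c=K@(R@np.array(X)+t.ravel());return c[:2]/c[2]
E
python3 - <<'E'
from h import *
for c in('top','side'):
    im,d=read_camera(c);cv2.imwrite(f'pics/{c}0.png',im);np.savez(f'{c}0.npz',im=im,d=d)
    for l in('scraper','mat','chip_1','handle','platen_top','tray_floor','lever_pivot','grinder','specimen_1','bottle'):
        r=spotter.mark_of(c,l);print(c,l,[(np.round(x['uv']).tolist(),round(x['confidence'],2)) for x in r])
s=observe();print(s['t'],np.round(s['tool_pos'],3),np.round(s['tcp_rot'],3).tolist(),s['wrist_force'])
a=cv2.imread('pics/top0.png');b=cv2.imread('pics/side0.png')
E
```

```text
pics
top scraper [([171.0, 219.0], 0.81), ([118.0, 230.0], 0.73), ([191.0, 166.0], 0.73)]
top mat []
top chip_1 [([270.0, 214.0], 0.6), ([294.0, 214.0], 0.53), ([280.0, 218.0], 0.48)]
top handle [([229.0, 192.0], 0.48)]
top platen_top [([282.0, 209.0], 0.9), ([167.0, 218.0], 0.56)]
top tray_floor [([275.0, 241.0], 0.91), ([247.0, 194.0], 0.3)]
top lever_pivot [([248.0, 197.0], 0.63)]
top grinder [([280.0, 212.0], 0.91)]
top specimen_1 [([368.0, 165.0], 0.64), ([385.0, 231.0], 0.59), ([367.0, 230.0], 0.54)]
top bottle [([370.0, 167.0], 0.55), ([281.0, 220.0], 0.32)]
side scraper [([210.0, 281.0], 0.97), ([180.0, 246.0], 0.84), ([181.0, 324.0], 0.69)]
side mat []
side chip_1 []
side handle [([236.0, 183.0], 0.68), ([211.0, 282.0], 0.64)]
side platen_top [([275.0, 182.0], 0.68), ([270.0, 218.0], 0.25)]
side tray_floor [([294.0, 229.0], 0.83)]
side lever_pivot [([242.0, 212.0], 0.86)]
side grinder [([292.0, 229.0], 0.62)]
side specimen_1 [([324.0, 180.0], 0.46), ([333.0, 176.0], 0.44)]
side bottle [([286.0, 162.0], 0.82)]
1.1 [ 0.193 -0.568  0.222] [[0.947, 0.321, -0.0], [0.321, -0.947, 0.0], [-0.0, -0.0, -1.0]] [-0.13378272 -0.25532767 -0.49484472]
```

View pics/top0.png

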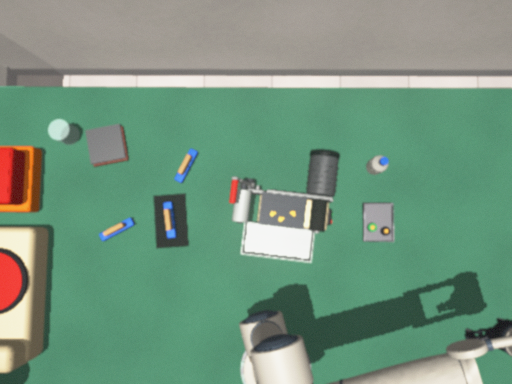

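View pics/side0.png

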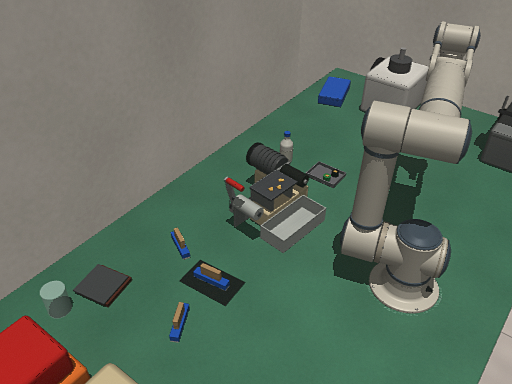

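The top view shows three look-alike scrapers at (170,219) on the black mat, (117,230) and (187,165), with the grinder at (282,212) and three chips on its platen near (270–294,214). The grey tray with the specimens is at (378,222), the bottle at (378,164) and the red handle at (235,190). The side view shows the same layout. Next I measure all of these.

```bash
cat > m.py <<'E'
from h import *
z=np.load('top0.npz');im,d=z['im'],z['d'];P=cloud('top',d)
h,s,v=cv2.split(cv2.cvtColor(im,cv2.COLOR_BGR2HSV))
def comp(name,m,minA=8):
    n,l,st,c=cv2.connectedComponentsWithStats(m.astype(np.uint8))
    for i in range(1,n):
        if st[i,4]<minA: continue
        q=P[(l==i)&(d>0)]
        (ce,sz,an)=cv2.minAreaRect((q[:,:2]*1000).astype(np.float32))
        print(name,np.round(c[i]),st[i,4],'med',np.round(np.median(q,0),3),'rect',np.round(ce),np.round(sz),round(an,1),'z',np.round(np.percentile(q[:,2],[5,95]),3), 'r',round(np.hypot(*ce)))
if __name__=='__main__':
    roi=np.zeros(d.shape,bool);roi[140:265,80:400]=1
    comp('wood',roi&(h>8)&(h<20)&(s>90)&(v>110)&(np.indices(d.shape)[1]<220))
    comp('blue',roi&(h>100)&(h<125)&(s>120))
    comp('red',roi&((h<6)|(h>174))&(s>130)&(v>80))
    comp('chip',roi&(h>18)&(h<32)&(s>110)&(v>110)&(np.indices(d.shape)[1]>240))
    hi=roi&(np.indices(d.shape)[1]>225)&(np.indices(d.shape)[1]<345)
    comp('platen',hi&(abs(P[...,2]-.149)<.006),30)
    comp('rim',hi&(abs(P[...,2]-.060)<.008),30)
    comp('trayfloor',hi&(abs(P[...,2]-.005)<.007)&(s<50),30)
    comp('mat',(v<45)&roi&(abs(P[...,2]-.003)<.008)&(np.indices(d.shape)[1]<220),100)
    comp('green',roi&(h>35)&(h<75)&(s>200)&(v>120)&(np.indices(d.shape)[1]>350))
    p=camera_params('top');print(p['K'],-np.array(p['R']).T@np.ravel(p['t']),np.round(p['R'],3).tolist())
    p=camera_params('side');print(p['K'],-np.array(p['R']).T@np.ravel(p['t']))
    cv2.imwrite('pics/crop1.png',np.hstack([cv2.resize(im[150:270,95:215],(400,400),interpolation=2),cv2.resize(im[150:270,225:345],(400,400),interpolation=2)]))
E
python3 m.py
```

```text
wood [184. 164.] 79 med [0.675 0.306 0.061] rect [674. 308.] [15. 61.] 60.3 z [0.052 0.065] r 741
wood [167. 219.] 103 med [0.494 0.361 0.062] rect [490. 367.] [63. 31.] 8.2 z [-0.     0.069] r 613
wood [114. 229.] 75 med [0.459 0.534 0.06 ] rect [458. 536.] [14. 65.] 27.5 z [0.054 0.066] r 705
blue [187. 166.] 195 med [0.667 0.301 0.024] rect [676. 309.] [ 29. 124.] 64.4 z [0.002 0.03 ] r 743
blue [384. 160.] 53 med [ 0.678 -0.329  0.139] rect [ 688. -350.] [21. 71.] 27.5 z [-0.002  0.144] r 772
blue [170. 220.] 219 med [0.485 0.354 0.026] rect [491. 363.] [128.  37.] 8.5 z [-0.     0.033] r 611
blue [119. 229.] 185 med [0.457 0.517 0.023] rect [458. 543.] [ 33. 128.] 29.0 z [-0.     0.031] r 710
red [233. 191.] 138 med [0.57  0.136 0.222] rect [571. 136.] [18. 67.] 84.5 z [0.217 0.227] r 587
chip [272. 213.] 20 med [0.509 0.018 0.153] rect [509.  18.] [11. 16.] 43.7 z [0.147 0.156] r 510
chip [293. 213.] 24 med [ 0.51  -0.045  0.153] rect [510. -45.] [18. 13.] 44.5 z [0.148 0.156] r 512
chip [281. 219.] 21 med [ 0.491 -0.008  0.152] rect [491.  -7.] [12. 16.] 0.8 z [0.15  0.157] r 
[... 652 characters left out ...]
9 med [ 0.508 -0.122  0.147] rect [ 511. -124.] [ 39. 108.] 83.8 z [0.143 0.151] r 526
rim [294. 259.] 52 med [ 0.365 -0.057  0.058] rect [365. -47.] [ 22. 130.] 4.7 z [0.054 0.065] r 368
trayfloor [277. 241.] 1749 med [ 0.421 -0.003  0.003] rect [422.  -1.] [225. 100.] 83.7 z [-0.001  0.008] r 422
[[469.90178715   0.         248.65695232]
 [  0.         469.90178715 188.80595158]
 [  0.           0.           1.        ]] [0.44905048 0.06410279 1.59773512] [[0.009, -1.0, -0.018], [-0.996, -0.008, -0.093], [0.093, 0.019, -0.996]]
[[489.50183478   0.         246.30443068]
 [  0.         489.50183478 196.45514439]
 [  0.           0.           1.        ]] [-0.22544358  1.09693295  1.20713732]
```

View pics/crop1.png

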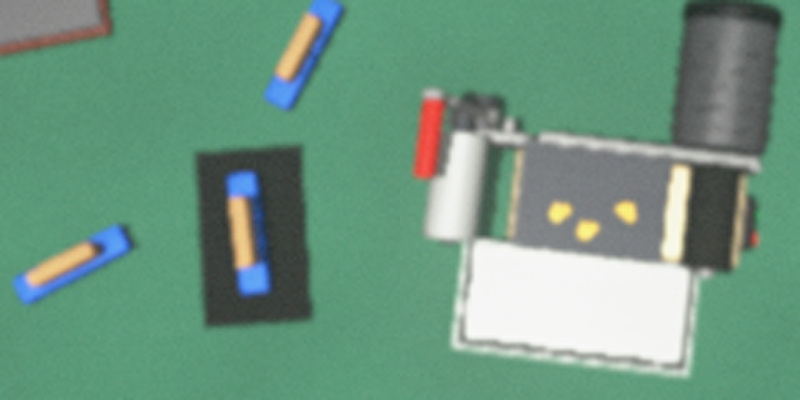

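Candidates: (170,219) lies on the mat at r≈0.61 m from the base, (117,230) at r≈0.71 m and (187,165) at r≈0.74 m. The scraper on the mat is the nearest, and the crop confirms it is upright on the black mat at crop pixel (248,230). Now I refine the scraper, mat and handle poses.

```bash
cat > m2.py <<'E'
from h import *
def rect(q,n):
    ce,sz,an=cv2.minAreaRect((q[:,:2]*1000).astype(np.float32));print(n,len(q),'mean',np.round(q.mean(0)*1000,1),'rect',np.round(ce),np.round(sz),round(an,1))
    e=np.linalg.svd(q[:,:2]-q[:,:2].mean(0),full_matrices=False)[2][0];print('   axis',round(np.degrees(np.arctan2(e[1],e[0])),1))
def near(P,x,y,r):return np.hypot(P[...,0]-x,P[...,1]-y)<r
for c in('top','side'):
    z=np.load(c+'0.npz');im,d=z['im'],z['d'];P=cloud(c,d)
    h,s,v=cv2.split(cv2.cvtColor(im,cv2.COLOR_BGR2HSV));Z=P[...,2]
    a=near(P,.49,.363,.12)&(d>0)
    rect(P[a&(Z>.045)],c+' rib'); rect(P[a&(Z>.015)&(Z<.04)&(s>100)],c+' block')
    rect(P[near(P,.49,.363,.14)&(v<60)&(abs(Z-.003)<.012)],c+' mat')
    r=near(P,.571,.136,.08)&((h<6)|(h>174))&(s>130)&(Z>.19);rect(P[r],c+' handle');print(np.percentile(P[r][:,2],[5,50,95]))
    print('ribtop z',np.percentile(P[a&(Z>.045)][:,2],[50,90,95]),'platen z',np.median(P[near(P,.545,-.012,.02)][:,2]))
E
python3 m2.py
```

```text
top rib 120 mean [490.4 359.   61.7] rect [490. 360.] [68. 17.] 8.7
   axis -171.3
top block 175 mean [490.4 356.8  27. ] rect [483. 413.] [119. 137.] 8.0
   axis -171.5
top mat 48 mean [483.1 358.3   1.8] rect [488. 366.] [154.  84.] 5.7
   axis 165.0
top handle 137 mean [570.  135.4 222.2] rect [571. 136.] [18. 67.] 84.5
   axis 173.5
[0.2171008  0.22216109 0.22724215]
ribtop z [0.06256965 0.0680601  0.06915998] platen z 0.14802848539553456
side rib 167 mean [484.8 363.8  58.9] rect [488. 361.] [71. 22.] 5.7
   axis -171.3
side block 263 mean [480.8 367.   27. ] rect [487. 363.] [122.  31.] 10.5
   axis -169.6
side mat 992 mean [473.1 371.4   2.5] rect [483. 398.] [183. 189.] 4.2
   axis -165.9
side handle 109 mean [565.8 141.  220.1] rect [568. 139.] [20. 73.] 84.3
   axis 173.6
[0.2124398  0.22067604 0.22611321]
ribtop z [0.06067533 0.06639818 0.06708955] platen z 0.14833381897285186
```

Request:
{"name": "send_rows", "arguments": {"rows": [{"slide": [30,-20,-10],"turn": 0},{"slide": [30,-30,-10],"turn": 0},{"slide": [30,-40,-10],"turn": 0},{"slide": [30,-40,-10],"turn": 0},{"slide": [25,-40,0],"turn": 0}]}}

```text
t: 1.6
tool_pos: [0.2754, -0.361, 0.2628]
tcp_rot: [[0.947, 0.321, 0.002], [0.321, -0.947, -0.002], [0.001, 0.003, -1.0]]
wrist_force: [1.6, 0.6, -0.6]
opening: 1.0
gripper_force: 0.0
```

Request:
{"name": "send_rows", "arguments": {"rows": [{"slide": [29,-40,0],"turn": 0},{"slide": [29,-40,0],"turn": 0},{"slide": [29,-40,0],"turn": 0},{"slide": [29,-40,0],"turn": 0},{"slide": [29,-40,0],"turn": 0}]}}

```text
t: 2.1
tool_pos: [0.3479, -0.1248, 0.2615]
tcp_rot: [[0.947, 0.32, 0.001], [0.32, -0.947, -0.001], [0.001, 0.001, -1.0]]
wrist_force: [1.9, -0.4, 0.4]
opening: 1.002
gripper_force: 0.0
```

Request:
{"name": "send_rows", "arguments": {"rows": [{"slide": [29,-40,0],"turn": 0},{"slide": [29,-40,0],"turn": 0},{"slide": [29,-40,0],"turn": 0},{"slide": [29,-40,0],"turn": 0},{"slide": [29,-40,0],"turn": 0}]}}

```text
t: 2.6
tool_pos: [0.4211, 0.1116, 0.2616]
tcp_rot: [[0.947, 0.321, 0.001], [0.321, -0.947, 0.0], [0.001, 0.0, -1.0]]
wrist_force: [1.7, -1.3, 0.4]
opening: 1.002
gripper_force: 0.0
```

Request:
{"name": "send_rows", "arguments": {"rows": [{"slide": [29,-40,0],"turn": 0},{"slide": [29,-40,0],"turn": 0},{"slide": [29,-40,20],"turn": 0},{"slide": [20,-30,20],"turn": 5},{"slide": [0,0,0],"turn": 5}]}}

```text
t: 3.1
tool_pos: [0.4722, 0.2862, 0.2172]
tcp_rot: [[0.988, 0.152, -0.007], [0.152, -0.988, -0.002], [-0.007, 0.001, -1.0]]
wrist_force: [0.2, -0.8, -0.6]
opening: 1.0
gripper_force: 0.0
```

Request:
{"name": "send_rows", "arguments": {"rows": [{"slide": [14,-36,10],"turn": 0},{"slide": [14,-35,20],"turn": 0},{"slide": [0,0,35],"turn": 0},{"slide": [0,0,30],"turn": 0},{"slide": [0,0,0],"turn": 0}]}}

```text
t: 3.6
tool_pos: [0.4878, 0.3561, 0.1213]
tcp_rot: [[0.988, 0.152, -0.008], [0.152, -0.988, -0.006], [-0.009, 0.004, -1.0]]
wrist_force: [-0.2, -0.8, -0.2]
opening: 1.0
gripper_force: 0.0
```

Run:
```python
from h import *
s=observe();print(s['tool_pos'],np.round(s['tcp_rot'],3).tolist())
im,d=read_camera('side');u,v=proj('side',[.49,.36,.06]).astype(int)
cv2.imwrite('pics/a1.png',cv2.resize(im[v-60:v+50,u-70:u+70],None,fx=5,fy=5,interpolation=2))
```

```text
[0.48781039 0.35613445 0.12130022] [[0.988, 0.152, -0.008], [0.152, -0.988, -0.006], [-0.009, 0.004, -1.0]]
```

View pics/a1.png

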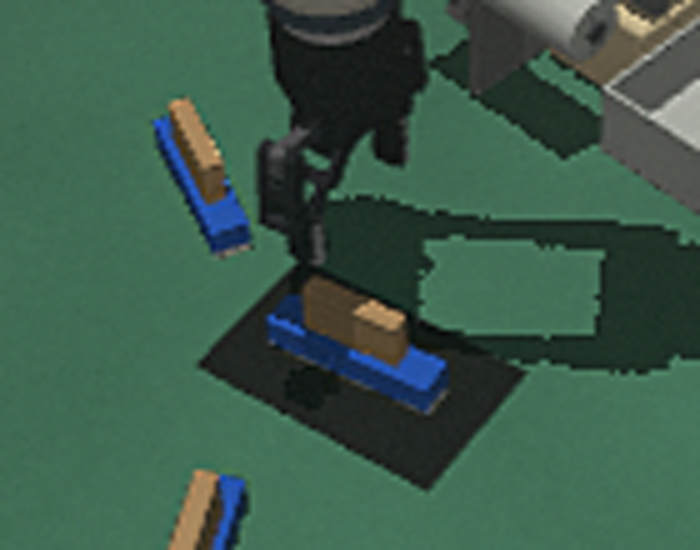

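The gripper hangs open above the mat scraper (crop pixel (355,330)), with its fingers on either side of the rib. I descend and grip it.

Request:
{"name": "send_rows", "arguments": {"rows": [{"slide": [1,-5,20],"turn": 0},{"slide": [0,0,25],"turn": 0},{"slide": [0,0,14],"turn": 0},{"slide": [0,0,2],"turn": 0},{"slide": [0,0,0],"turn": 0}]}}

```text
t: 4.15
tool_pos: [0.4909, 0.3624, 0.0677]
tcp_rot: [[0.988, 0.151, 0.001], [0.151, -0.988, 0.001], [0.001, -0.0, -1.0]]
wrist_force: [0.1, -0.9, 0.1]
opening: 1.001
gripper_force: 0.0
```

Request:
{"name": "send_rows", "arguments": {"rows": [{"slide": [0,0,0],"turn": 0},{"slide": [0,0,0],"turn": 0},{"slide": [0,0,0],"turn": 0},{"slide": [0,0,0],"turn": 0},{"slide": [0,0,0],"turn": 0}], "grip": 1.0, "grip_force": 60}}

```text
t: 4.65
tool_pos: [0.4905, 0.3624, 0.0666]
tcp_rot: [[0.988, 0.152, 0.0], [0.152, -0.988, 0.0], [0.0, -0.0, -1.0]]
wrist_force: [-0.4, -0.5, 0.2]
opening: 0.143
gripper_force: 0.0
```

Request:
{"name": "send_rows", "arguments": {"rows": [{"slide": [0,0,0],"turn": 0},{"slide": [0,0,0],"turn": 0},{"slide": [0,0,0],"turn": 0}]}}

```text
t: 4.95
tool_pos: [0.4904, 0.3624, 0.0663]
tcp_rot: [[0.988, 0.152, -0.0], [0.152, -0.988, -0.0], [-0.0, 0.0, -1.0]]
wrist_force: [-0.1, 0.2, 0.1]
opening: -0.002
gripper_force: 0.0
```

The gripper shut fully without catching the rib, so I look before doing anything else.

Run:
```python
from h import *
s=observe();print(s['t'],s['tool_pos'],s['opening'],s['gripper_force'])
im,d=read_camera('side');u,v=proj('side',[.49,.36,.06]).astype(int)
a=cv2.resize(im[v-60:v+50,u-50:u+50],(400,440),interpolation=2)
im2,d2=read_camera('top');np.savez('top1.npz',im=im2,d=d2);np.savez('side1.npz',im=im,d=d)
u,v=proj('top',[.49,.36,.06]).astype(int)
b=cv2.resize(im2[v-55:v+55,u-50:u+50],(400,440),interpolation=2)
cv2.imwrite('pics/a2.png',np.hstack([a,b]))
```

```text
4.95 [0.49038199 0.36237472 0.06634803] -0.002461921576365542 0.0
```

View pics/a2.png

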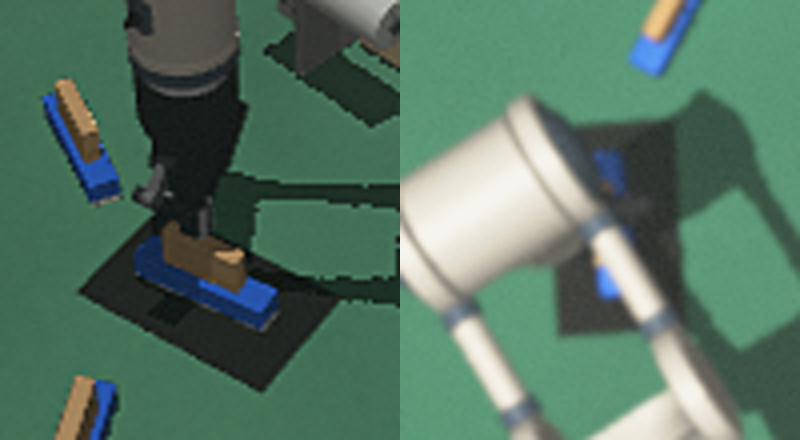

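The scraper is still upright on the mat (left crop (205,270)). The rib is not hidden by a finger, so the fingers look to be above or behind it. I measure both from depth.

Run:
```python
from h import *
def rect(q,n):
    if len(q)<5: print(n,len(q));return
    ce,sz,an=cv2.minAreaRect((q[:,:2]*1000).astype(np.float32));print(n,len(q),'rect',np.round(ce),np.round(sz),round(an,1),'z',np.round(np.percentile(q[:,2],[2,50,98]),3))
for f in('side0','side1'):
    z=np.load(f+'.npz');im,d=z['im'],z['d'];P=cloud('side',d);h,s,v=cv2.split(cv2.cvtColor(im,cv2.COLOR_BGR2HSV));Z=P[...,2]
    a=(np.hypot(P[...,0]-.49,P[...,1]-.36)<.1)&(d>0)
    wood=a&(h>5)&(h<22)&(s>80)&(Z>.03);rect(P[wood],f+' wood')
    rect(P[a&(h>100)&(h<125)&(s>120)&(v>60)],f+' blue')
    rect(P[wood&(Z>.058)],f+' woodtop')
    for lo,hi in((.03,.05),(.05,.07),(.07,.09),(.09,.12)): rect(P[a&(s<90)&(v<120)&(Z>lo)&(Z<hi)],f'{f} grey {lo}-{hi}')
print(proj('side',[.4904,.3624,.0413]),proj('side',[.4904,.3624,.0663]))
im=np.load('side1.npz')['im'];u,v=proj('side',[.49,.36,.06]).astype(int)
c=cv2.resize(im[v-35:v+30,u-40:u+40],(800,650)[:2],interpolation=2)[:600]
cv2.imwrite('pics/a3.png',c)
```

```text
side0 wood 214 rect [488. 361.] [71. 22.] 5.6 z [0.033 0.058 0.068]
side0 blue 278 rect [496. 356.] [138.  49.] 10.4 z [0.003 0.024 0.032]
side0 woodtop 106 rect [488. 363.] [71. 18.] 7.4 z [0.058 0.064 0.069]
side0 grey 0.03-0.05 9 rect [484. 367.] [68. 15.] 23.0 z [0.03  0.033 0.049]
side0 grey 0.05-0.07 2
side0 grey 0.07-0.09 0
side0 grey 0.09-0.12 0
side1 wood 198 rect [487. 363.] [72. 21.] 10.9 z [0.034 0.055 0.068]
side1 blue 274 rect [494. 363.] [134.  32.] 7.5 z [0.006 0.025 0.033]
side1 woodtop 84 rect [488. 362.] [70. 18.] 10.6 z [0.059 0.064 0.069]
side1 grey 0.03-0.05 6 rect [457. 360.] [20.  8.] 57.0 z [0.033 0.034 0.049]
side1 grey 0.05-0.07 6 rect [489. 359.] [70.  7.] 11.1 z [0.053 0.063 0.066]
side1 grey 0.07-0.09 17 rect [483. 365.] [28.  9.] 77.4 z [0.077 0.086 0.09 ]
side1 grey 0.09-0.12 36 rect [483. 364.] [30. 14.] 76.9 z [0.09  0.1   0.117]
[209.77694984 272.80461993] [209.38249975 267.42076814]
```

View pics/a3.png

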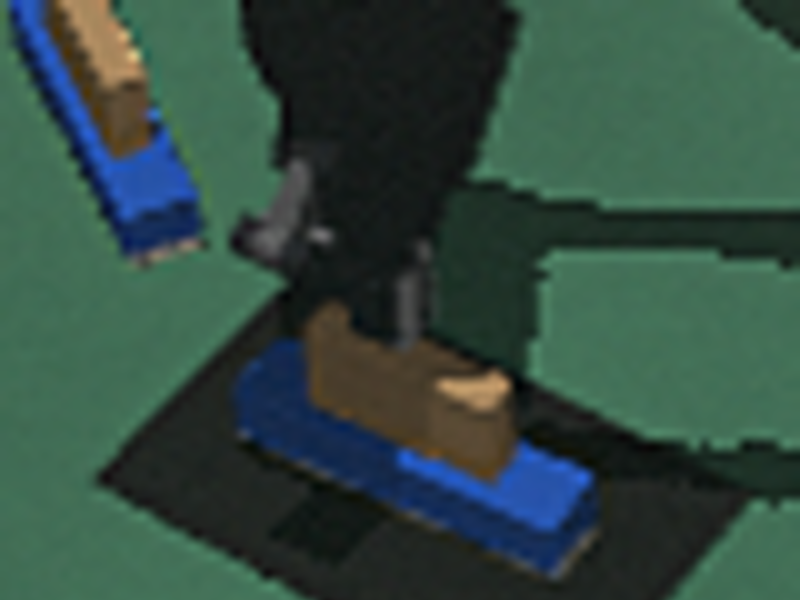

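The closed fingertips show at about the height of the rib's top (crop (405,345), depth z≈0.07), not the expected 0.041. I lift clear and measure the real tip offset with the gripper shut.

Request:
{"name": "send_rows", "arguments": {"rows": [{"slide": [0,0,-20],"turn": 0},{"slide": [0,0,-30],"turn": 0},{"slide": [0,0,0],"turn": 0},{"slide": [0,0,0],"turn": 0}]}}

```text
t: 5.45
tool_pos: [0.4909, 0.3627, 0.1175]
tcp_rot: [[0.988, 0.152, 0.002], [0.152, -0.988, 0.001], [0.002, -0.001, -1.0]]
wrist_force: [-0.5, -1.0, -1.0]
opening: 0.001
gripper_force: 0.0
```

Run:
```python
from h import *
s=observe();T=np.array(s['tool_pos']);print(s['t'],T,s['opening'],s['wrist_force'])
im,d=read_camera('side');P=cloud('side',d);h,sa,v=cv2.split(cv2.cvtColor(im,cv2.COLOR_BGR2HSV));Z=P[...,2]
m=(np.hypot(P[...,0]-T[0],P[...,1]-T[1])<.1)&(d>0)&(Z>.075)
for lo in np.arange(.075,.19,.01):
    q=P[m&(Z>=lo)&(Z<lo+.01)]
    if len(q): print(round(lo,3),len(q),np.round(np.median(q,0),3),np.round(np.ptp(q,axis=0),3))
for o in(0,-.025): print(o,proj('side',T+[0,0,o]))
print('rib top',proj('side',[.49,.361,.065]))
u,w=proj('side',T+[0,0,-.02]).astype(int)
cv2.imwrite('pics/a4.png',cv2.resize(im[w-35:w+25,u-40:u+40],(800,600),interpolation=2));print('crop origin',u-40,w-35)
```

```text
5.45 [0.49091866 0.36269891 0.11746828] 0.0011858760215439597 [-0.53788868 -1.0035056  -0.95604828]
0.125 8 [0.483 0.368 0.133] [0.016 0.02  0.009]
0.135 20 [0.483 0.368 0.14 ] [0.018 0.028 0.009]
0.145 20 [0.484 0.37  0.149] [0.015 0.03  0.009]
0.155 12 [0.482 0.367 0.16 ] [0.005 0.03  0.009]
0.165 11 [0.479 0.372 0.171] [0.009 0.036 0.009]
0.175 49 [0.481 0.373 0.18 ] [0.029 0.07  0.01 ]
0.185 43 [0.482 0.377 0.19 ] [0.029 0.083 0.01 ]
0 [208.35412528 256.01760718]
-0.025 [208.7682515  261.64177141]
rib top [209.79856723 267.4936887 ]
crop origin 168 225
```

View pics/a4.png

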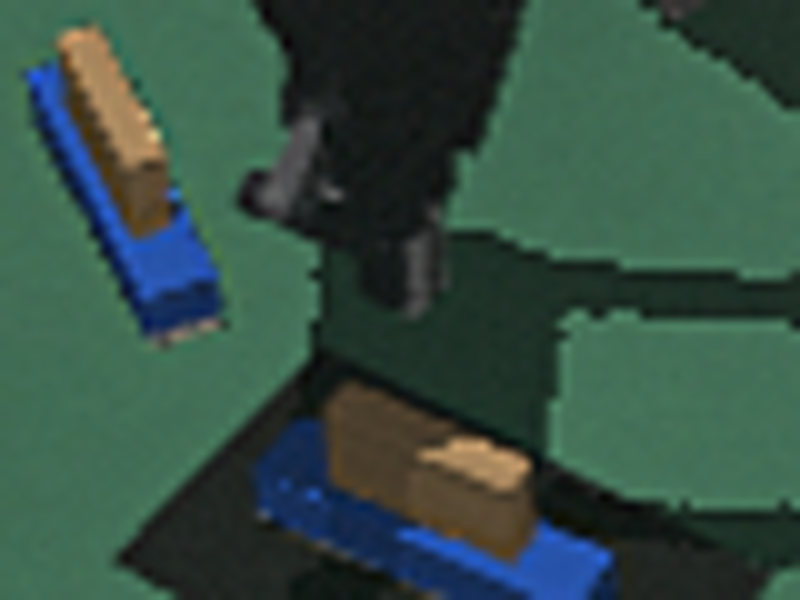

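With the gripper shut, the fingertip shows at pixel (209,256). That is the reported TCP height (z≈0.118), not 25 mm below it. So the real tips sit about at the reported TCP, and xy agrees. I open, go 29 mm lower than before and grip again.

Request:
{"name": "send_rows", "arguments": {"rows": [{"slide": [0,0,0],"turn": 0},{"slide": [0,0,0],"turn": 0},{"slide": [0,0,0],"turn": 0},{"slide": [0,0,0],"turn": 0},{"slide": [0,0,0],"turn": 0}], "grip": 0.0}}

```text
t: 6.0
tool_pos: [0.4904, 0.3623, 0.1162]
tcp_rot: [[0.988, 0.152, -0.0], [0.152, -0.988, -0.0], [-0.0, 0.0, -1.0]]
wrist_force: [0.4, -0.0, 0.9]
opening: 0.85
gripper_force: 0.0
```

Request:
{"name": "send_rows", "arguments": {"rows": [{"slide": [0,1,20],"turn": 0},{"slide": [0,0,25],"turn": 0},{"slide": [0,0,20],"turn": 0},{"slide": [0,0,10],"turn": 0},{"slide": [0,0,0],"turn": 0}]}}

```text
t: 6.5
tool_pos: [0.4897, 0.3608, 0.0395]
tcp_rot: [[0.988, 0.152, -0.003], [0.152, -0.988, -0.002], [-0.003, 0.001, -1.0]]
wrist_force: [0.5, 0.2, -0.0]
opening: 0.999
gripper_force: 0.0
```

Request:
{"name": "send_rows", "arguments": {"rows": [{"slide": [0,0,0],"turn": 0},{"slide": [0,0,0],"turn": 0}]}}

```text
t: 6.7
tool_pos: [0.4914, 0.3619, 0.0432]
tcp_rot: [[0.988, 0.152, 0.002], [0.152, -0.988, 0.001], [0.002, -0.001, -1.0]]
wrist_force: [0.5, 0.7, -0.0]
opening: 0.997
gripper_force: 0.0
```

Request:
{"name": "send_rows", "arguments": {"rows": [{"slide": [0,0,4],"turn": 0},{"slide": [0,0,0],"turn": 0},{"slide": [0,0,0],"turn": 0},{"slide": [0,0,0],"turn": 0},{"slide": [0,0,0],"turn": 0}], "grip": 1.0, "grip_force": 60}}

```text
t: 7.2
tool_pos: [0.4907, 0.3613, 0.0377]
tcp_rot: [[0.988, 0.152, 0.0], [0.152, -0.988, 0.0], [0.0, 0.0, -1.0]]
wrist_force: [0.7, 1.7, -0.8]
opening: 0.175
gripper_force: 60.0
```

Request:
{"name": "send_rows", "arguments": {"rows": [{"slide": [0,0,0],"turn": 0},{"slide": [0,0,0],"turn": 0},{"slide": [0,0,0],"turn": 0}]}}

```text
t: 7.5
tool_pos: [0.4907, 0.3614, 0.0376]
tcp_rot: [[0.988, 0.152, 0.0], [0.152, -0.988, 0.0], [0.0, 0.0, -1.0]]
wrist_force: [-0.7, -0.7, 2.0]
opening: 0.172
gripper_force: 60.2
```

Gripped: opening 0.17 ≈ 15 mm at 60 N. I lift straight up and check, then turn towards the grinder's orientation.

Request:
{"name": "send_rows", "arguments": {"rows": [{"slide": [0,0,-10],"turn": 0},{"slide": [0,0,-25],"turn": 0},{"slide": [0,0,-35],"turn": 0},{"slide": [0,0,-35],"turn": 0},{"slide": [0,0,-35],"turn": 0}]}}

```text
t: 8.0
tool_pos: [0.4902, 0.3612, 0.1787]
tcp_rot: [[0.988, 0.152, -0.001], [0.152, -0.988, -0.0], [-0.001, 0.0, -1.0]]
wrist_force: [0.1, -0.4, -1.6]
opening: 0.173
gripper_force: 59.8
```

Request:
{"name": "send_rows", "arguments": {"rows": [{"slide": [0,0,-40],"turn": -8.3},{"slide": [0,0,-40],"turn": -8.3},{"slide": [0,0,-40],"turn": -8.3},{"slide": [0,0,-15],"turn": -8.3},{"slide": [0,0,0],"turn": -8.3}]}}

```text
t: 8.5
tool_pos: [0.4909, 0.3617, 0.3171]
tcp_rot: [[0.635, 0.772, 0.005], [0.772, -0.635, 0.004], [0.006, 0.002, -1.0]]
wrist_force: [-0.4, -1.1, -2.2]
opening: 0.168
gripper_force: 59.9
```

Request:
{"name": "send_rows", "arguments": {"rows": [{"slide": [0,0,0],"turn": -8.3},{"slide": [0,0,0],"turn": -8.3},{"slide": [0,0,0],"turn": -8.3},{"slide": [0,0,0],"turn": -8.3}]}}

```text
t: 8.9
tool_pos: [0.4903, 0.3613, 0.3124]
tcp_rot: [[0.108, 0.994, -0.001], [0.994, -0.108, -0.0], [-0.0, -0.001, -1.0]]
wrist_force: [0.2, -0.5, -2.0]
opening: 0.174
gripper_force: 59.9
```

Request:
{"name": "send_rows", "arguments": {"rows": [{"slide": [-30,8,0],"turn": 0},{"slide": [-46,13,0],"turn": 0},{"slide": [-46,13,0],"turn": 0},{"slide": [-46,13,0],"turn": 0},{"slide": [-46,13,0],"turn": 0}]}}

```text
t: 9.4
tool_pos: [0.5253, 0.1402, 0.3126]
tcp_rot: [[0.114, 0.993, -0.0], [0.993, -0.114, 0.0], [0.0, -0.0, -1.0]]
wrist_force: [1.2, 0.0, -2.1]
opening: 0.171
gripper_force: 59.8
```

Request:
{"name": "send_rows", "arguments": {"rows": [{"slide": [-46,13,0],"turn": 0},{"slide": [-46,13,0],"turn": 0},{"slide": [-40,11,0],"turn": 0},{"slide": [-22,6,0],"turn": 0},{"slide": [0,0,0],"turn": 0}]}}

```text
t: 9.9
tool_pos: [0.5507, -0.0191, 0.312]
tcp_rot: [[0.119, 0.993, -0.001], [0.993, -0.119, -0.001], [-0.001, -0.001, -1.0]]
wrist_force: [0.7, 0.5, -3.1]
opening: 0.169
gripper_force: 59.9
```

Request:
{"name": "send_rows", "arguments": {"rows": [{"slide": [0,0,30],"turn": 0},{"slide": [0,0,30],"turn": 0},{"slide": [0,0,10],"turn": 0},{"slide": [0,0,0],"turn": 0}]}}

```text
t: 10.3
tool_pos: [0.5499, -0.0152, 0.2406]
tcp_rot: [[0.114, 0.994, -0.004], [0.994, -0.114, 0.001], [0.0, -0.004, -1.0]]
wrist_force: [0.3, 0.0, -2.4]
opening: 0.174
gripper_force: 59.8
```

Run:
```python
from h import *
s=observe();T=np.array(s['tool_pos']);print(s['t'],T,s['wrist_force'])
g=np.array([.994,-.108]);gy=np.array([.108,.994]);o=np.array([.521,-.012])
print('g',(T[:2]-o)@g,(T[:2]-o)@gy)
for c in('top','side'):
    im,d=read_camera(c);np.savez(c+'2.npz',im=im,d=d);P=cloud(c,d);h,sa,v=cv2.split(cv2.cvtColor(im,cv2.COLOR_BGR2HSV));Z=P[...,2]
    m=(h>100)&(h<125)&(sa>110)&(d>0)&(np.hypot(P[...,0]-T[0],P[...,1]-T[1])<.09)&(Z>.17)
    q=P[m];print(c,len(q),np.round(np.percentile(q,[3,50,97],axis=0),3).tolist())
    r=cv2.minAreaRect((q[:,:2]*1000).astype(np.float32));print(r)
    m=(h>18)&(h<32)&(sa>110)&(v>90)&(abs(Z-.153)<.01)&(np.hypot(P[...,0]-.52,P[...,1]+.012)<.08)
    n,l,st,ce=cv2.connectedComponentsWithStats(m.astype(np.uint8))
    for i in range(1,n):
        if st[i,4]>5:
            x=P[l==i].mean(0);print(c,'chip',ce[i].round(),st[i,4],((x[:2]-o)@g).round(3),((x[:2]-o)@gy).round(3),x[2].round(3))
im=np.load('side2.npz')['im'];u,v=proj('side',[.521,-.012,.17]).astype(int)
cv2.imwrite('pics/b1.png',cv2.resize(im[v-50:v+40,u-60:u+60],(800,600),interpolation=2))
```

```text
10.3 [ 0.54987331 -0.01523239  0.24059514] [ 0.3231485   0.00855245 -2.43410224]
g 0.02904916703767969 -9.468104943350687e-05Traceback (most recent call last):
  File "<stdin>", line 8, in <module>
    return _quantile_unchecked(
        a, q, axis, out, overwrite_input, method, keepdims, weights)
    return _ureduce(a,
                    func=_quantile_ureduce_func,
    ...<5 lines>...
                    overwrite_input=overwrite_input,
                    method=method)
    r = func(a, **kwargs)
    result = _quantile(arr,
                       quantiles=q,
    ...<2 lines>...
                       out=out,
                       weights=wgt)
    slices_having_nans = np.isnan(arr[-1, ...])
                                  ~~~^^^^^^^^^
IndexError: index -1 is out of bounds for axis 0 with size 0
```

```bash
cat > chk.py <<'E'
from h import *
g=np.array([.994,-.108]);gy=np.array([.108,.994]);o=np.array([.521,-.012])
def run(zlo=.165):
    s=observe();T=np.array(s['tool_pos']);print(s['t'],T)
    for c in('side','top'):
        im,d=read_camera(c);P=cloud(c,d);h,sa,v=cv2.split(cv2.cvtColor(im,cv2.COLOR_BGR2HSV));Z=P[...,2]
        R=np.hypot(P[...,0]-T[0],P[...,1]-T[1])
        m=(h>100)&(h<125)&(sa>90)&(d>0)&(R<.1)&(Z>zlo)
        q=P[m];print(c,'blue',len(q))
        if len(q)>20:
            G=np.stack([(q[:,:2]-o)@g,(q[:,:2]-o)@gy,q[:,2]],1)
            print(' pct g',np.round(np.percentile(G,[2,20,50,80,98],axis=0)*1000).tolist())
            top=G[(G[:,2]>np.percentile(G[:,2],98)-.006)]; A=np.c_[top[:,1],np.ones(len(top))];k=np.linalg.lstsq(A,top[:,2],rcond=None)[0];print(' top z vs gy slope',k.round(3),len(top))
        m=(h>18)&(h<32)&(sa>110)&(v>90)&(d>0)&(np.hypot(P[...,0]-.47,P[...,1]+.012)<.16)&(Z<.165)
        n,l,st,ce=cv2.connectedComponentsWithStats(m.astype(np.uint8))
        for i in range(1,n):
            if st[i,4]>4:
                x=P[l==i].mean(0);print(c,'chip',ce[i].round(),st[i,4],((x[:2]-o)@g).round(3),((x[:2]-o)@gy).round(3),x[2].round(3))
    return im
if __name__=='__main__':
    im=run()
    for X in([.521,-.012,.149],): print(proj('side',X))
E
python3 chk.py
```

```text
10.35 [ 0.55044316 -0.01535498  0.24258498]
side blue 221
 pct g [[13.0, -57.0, 213.0], [16.0, -33.0, 219.0], [19.0, 15.0, 229.0], [27.0, 50.0, 233.0], [40.0, 61.0, 237.0]]
 top z vs gy slope [-0.004  0.234] 87
side chip [281. 180.] 11 -0.011 -0.032 0.153
side chip [279. 187.] 7 -0.03 0.002 0.152
side chip [271. 188.] 13 -0.016 0.028 0.152
top blue 0
top chip [274. 213.] 9 -0.013 0.024 0.153
top chip [293. 213.] 19 -0.008 -0.034 0.153
top chip [280. 219.] 10 -0.03 0.002 0.153
[272.50834476 183.19542611]
```

The side camera puts the block's front face at gx≈15 mm, behind all the chips (gx −8 to −30). Its underside height, 0.208, agrees with the grip offset. I descend to 1 mm over the platen.

Request:
{"name": "send_rows", "arguments": {"rows": [{"slide": [0,0,20],"turn": 0},{"slide": [0,0,20],"turn": 0},{"slide": [0,0,10],"turn": 0},{"slide": [0,0,0],"turn": 0},{"slide": [0,0,0],"turn": 0}]}}

```text
t: 10.95
tool_pos: [0.5511, -0.016, 0.1938]
tcp_rot: [[0.114, 0.993, 0.002], [0.993, -0.114, -0.0], [0.0, 0.002, -1.0]]
wrist_force: [0.1, -0.6, -1.4]
opening: 0.17
gripper_force: 59.8
```

Request:
{"name": "send_rows", "arguments": {"rows": [{"slide": [0,0,0],"turn": 0},{"slide": [0,0,0],"turn": 0}]}}

```text
t: 11.15
tool_pos: [0.5512, -0.016, 0.1938]
tcp_rot: [[0.115, 0.993, 0.002], [0.993, -0.115, -0.0], [0.0, 0.002, -1.0]]
wrist_force: [-0.3, 0.7, -3.1]
opening: 0.168
gripper_force: 59.8
```

Request:
{"name": "send_rows", "arguments": {"rows": [{"slide": [0,0,4],"turn": 0},{"slide": [0,0,3],"turn": 0},{"slide": [0,0,0],"turn": 0},{"slide": [0,0,0],"turn": 0}]}}

```text
t: 11.55
tool_pos: [0.5506, -0.016, 0.1851]
tcp_rot: [[0.115, 0.993, -0.001], [0.993, -0.115, 0.0], [-0.0, -0.001, -1.0]]
wrist_force: [-0.1, -0.5, -2.1]
opening: 0.168
gripper_force: 59.8
```

Request:
{"name": "send_rows", "arguments": {"rows": [{"slide": [0,0,1.5],"turn": 0},{"slide": [0,0,0],"turn": 0},{"slide": [0,0,0],"turn": 0},{"slide": [0,0,0],"turn": 0}]}}

```text
t: 11.95
tool_pos: [0.5508, -0.016, 0.184]
tcp_rot: [[0.114, 0.993, 0.0], [0.993, -0.114, 0.0], [0.0, 0.0, -1.0]]
wrist_force: [0.0, -0.4, -1.7]
opening: 0.168
gripper_force: 59.8
```

Request:
{"name": "send_rows", "arguments": {"rows": [{"slide": [0,-6,-0.5],"turn": 0},{"slide": [0,-10,0],"turn": 0},{"slide": [0,-12,0],"turn": 0},{"slide": [0,-12,0],"turn": 0},{"slide": [0,-12,0],"turn": 0}]}}

```text
t: 12.45
tool_pos: [0.498, -0.0099, 0.1846]
tcp_rot: [[0.114, 0.993, 0.0], [0.993, -0.114, 0.0], [0.0, 0.0, -1.0]]
wrist_force: [-0.7, -0.8, -2.5]
opening: 0.171
gripper_force: 59.9
```

Request:
{"name": "send_rows", "arguments": {"rows": [{"slide": [0,-12,0],"turn": 0},{"slide": [0,-12,0],"turn": 0},{"slide": [0,-12,0],"turn": 0},{"slide": [0,-12,0],"turn": 0},{"slide": [0,-8,0],"turn": 0}]}}

```text
t: 12.95
tool_pos: [0.4423, -0.0034, 0.1847]
tcp_rot: [[0.114, 0.993, 0.001], [0.993, -0.114, -0.0], [0.0, 0.001, -1.0]]
wrist_force: [-0.6, -0.0, -2.3]
opening: 0.17
gripper_force: 59.8
```

Request:
{"name": "send_rows", "arguments": {"rows": [{"slide": [0,0,-10],"turn": 0},{"slide": [0,0,-30],"turn": 0},{"slide": [0,0,-40],"turn": 0},{"slide": [0,0,-40],"turn": 0},{"slide": [0,0,-5],"turn": 0}]}}

```text
t: 13.45
tool_pos: [0.4446, -0.0037, 0.3161]
tcp_rot: [[0.115, 0.993, 0.01], [0.993, -0.115, -0.001], [0.0, 0.01, -1.0]]
wrist_force: [-0.5, -0.5, -1.9]
opening: 0.169
gripper_force: 60.0
```

Run:
```python
from chk import *
im=run(.2);cv2.imwrite('t.png',im)
im,_=read_camera('side');cv2.imwrite('s.png',im)
u,v=proj('side',[.48,-.012,.1]).astype(int);cv2.imwrite('pics/b2.png',cv2.resize(im[v-50:v+50,u-60:u+60],(720,600),interpolation=2));print(u-60,v-50)
```

```text
13.45 [ 0.44464008 -0.00374647  0.31613277]
side blue 241
 pct g [[-93.0, -58.0, 284.0], [-90.0, -30.0, 293.0], [-87.0, 22.0, 302.0], [-79.0, 53.0, 307.0], [-64.0, 60.0, 310.0]]
 top z vs gy slope [-0.003  0.307] 107
side chip [280. 226.] 10 -0.069 0.03 0.011
top blue 0
221 148
```

View pics/b2.png

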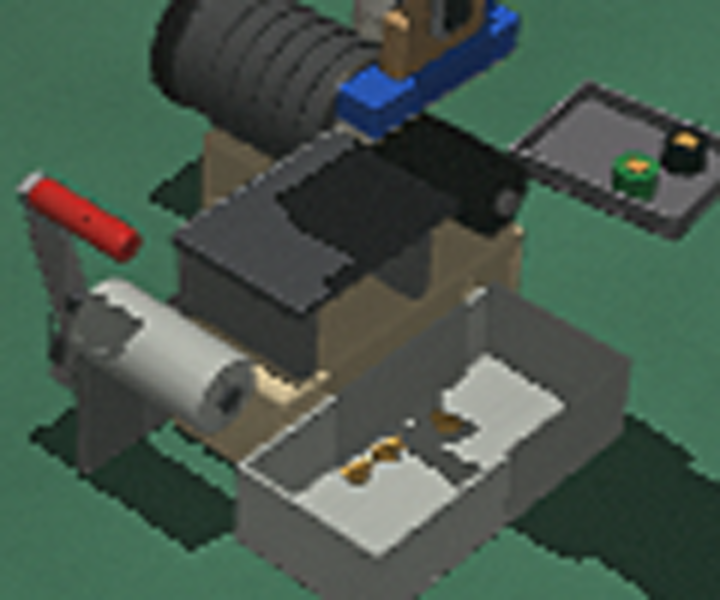

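The crop shows the platen bare and all three chips on the tray floor, at (357,470), (388,450) and (448,422). I carry the scraper back to its starting pose on the mat.

Request:
{"name": "send_rows", "arguments": {"rows": [{"slide": [28,0,0],"turn": 0},{"slide": [45,1,0],"turn": 0},{"slide": [48,1,0],"turn": 0},{"slide": [48,1,0],"turn": 0},{"slide": [48,1,0],"turn": 0}]}}

```text
t: 14.1
tool_pos: [0.4718, 0.2132, 0.3068]
tcp_rot: [[0.115, 0.993, -0.003], [0.993, -0.115, -0.001], [-0.002, -0.003, -1.0]]
wrist_force: [1.2, -0.7, -2.3]
opening: 0.17
gripper_force: 59.8
```

Request:
{"name": "send_rows", "arguments": {"rows": [{"slide": [48,1,0],"turn": 0},{"slide": [48,0,0],"turn": 0},{"slide": [38,0,0],"turn": 0},{"slide": [17,0,0],"turn": 0},{"slide": [0,0,0],"turn": 8.3}]}}

```text
t: 14.6
tool_pos: [0.4898, 0.3639, 0.3048]
tcp_rot: [[0.255, 0.967, -0.006], [0.967, -0.255, -0.003], [-0.004, -0.005, -1.0]]
wrist_force: [-0.7, -1.1, -3.2]
opening: 0.173
gripper_force: 59.7
```

Request:
{"name": "send_rows", "arguments": {"rows": [{"slide": [0,0,0],"turn": 8.3},{"slide": [0,0,0],"turn": 8.3},{"slide": [0,0,0],"turn": 8.3},{"slide": [0,0,0],"turn": 8.3},{"slide": [0,0,0],"turn": 8.3}]}}

```text
t: 15.1
tool_pos: [0.4902, 0.3612, 0.3063]
tcp_rot: [[0.836, 0.549, -0.004], [0.549, -0.836, -0.003], [-0.005, 0.0, -1.0]]
wrist_force: [-0.8, 0.4, -1.6]
opening: 0.166
gripper_force: 59.8
```

Request:
{"name": "send_rows", "arguments": {"rows": [{"slide": [0,0,0],"turn": 8.3},{"slide": [0,0,0],"turn": 8.3},{"slide": [0,0,0],"turn": 8.3},{"slide": [0,0,0],"turn": 0},{"slide": [0,0,0],"turn": 0}]}}

```text
t: 15.6
tool_pos: [0.4904, 0.3612, 0.3075]
tcp_rot: [[0.988, 0.155, -0.003], [0.155, -0.988, -0.002], [-0.003, 0.001, -1.0]]
wrist_force: [-0.0, -0.4, -1.4]
opening: 0.171
gripper_force: 59.8
```

Request:
{"name": "send_rows", "arguments": {"rows": [{"slide": [0,0,30],"turn": 0},{"slide": [0,0,45],"turn": 0},{"slide": [0,0,45],"turn": 0},{"slide": [0,0,45],"turn": 0},{"slide": [0,0,35],"turn": 0}]}}

```text
t: 16.1
tool_pos: [0.4892, 0.3605, 0.1051]
tcp_rot: [[0.988, 0.155, -0.003], [0.155, -0.988, -0.002], [-0.004, 0.002, -1.0]]
wrist_force: [0.1, 0.3, -3.6]
opening: 0.167
gripper_force: 59.8
```

Request:
{"name": "send_rows", "arguments": {"rows": [{"slide": [0,0,20],"turn": 0},{"slide": [0,0,10],"turn": 0},{"slide": [0,0,0],"turn": 0},{"slide": [0,0,0],"turn": 0},{"slide": [0,0,0],"turn": 0}]}}

```text
t: 16.6
tool_pos: [0.4916, 0.362, 0.0817]
tcp_rot: [[0.988, 0.152, 0.003], [0.152, -0.988, 0.002], [0.003, -0.001, -1.0]]
wrist_force: [0.1, -0.3, -3.0]
opening: 0.172
gripper_force: 59.8
```

Request:
{"name": "send_rows", "arguments": {"rows": [{"slide": [0,0,15],"turn": 0},{"slide": [0,0,14],"turn": 0},{"slide": [0,0,7],"turn": 0},{"slide": [0,0,0],"turn": 0},{"slide": [0,0,0],"turn": 0}]}}

```text
t: 17.1
tool_pos: [0.4904, 0.3613, 0.0429]
tcp_rot: [[0.988, 0.152, -0.001], [0.152, -0.988, -0.0], [-0.001, 0.0, -1.0]]
wrist_force: [0.8, -0.2, -2.0]
opening: 0.17
gripper_force: 59.8
```

Request:
{"name": "send_rows", "arguments": {"rows": [{"slide": [0,0,0],"turn": 0},{"slide": [0,0,0],"turn": 0},{"slide": [0,0,0],"turn": 0}]}}

```text
t: 17.4
tool_pos: [0.4908, 0.3616, 0.0441]
tcp_rot: [[0.988, 0.152, 0.001], [0.152, -0.988, 0.001], [0.001, -0.0, -1.0]]
wrist_force: [1.5, -0.1, -1.8]
opening: 0.171
gripper_force: 59.8
```

Request:
{"name": "send_rows", "arguments": {"rows": [{"slide": [0,0,3],"turn": 0},{"slide": [0,0,3],"turn": 0},{"slide": [0,0,0],"turn": 0},{"slide": [0,0,0],"turn": 0},{"slide": [0,0,0],"turn": 0}]}}

```text
t: 17.9
tool_pos: [0.4907, 0.3614, 0.0376]
tcp_rot: [[0.988, 0.152, 0.0], [0.152, -0.988, 0.0], [0.0, -0.0, -1.0]]
wrist_force: [0.0, -0.1, 0.3]
opening: 0.171
gripper_force: 60.1
```

Request:
{"name": "send_rows", "arguments": {"rows": [{"slide": [0,0,0],"turn": 0},{"slide": [0,0,0],"turn": 0}]}}

```text
t: 18.1
tool_pos: [0.4908, 0.3614, 0.0377]
tcp_rot: [[0.988, 0.152, 0.0], [0.152, -0.988, 0.0], [0.001, -0.0, -1.0]]
wrist_force: [1.0, -0.6, 0.7]
opening: 0.171
gripper_force: 60.1
```

Placed: the load has moved to the mat and the pose is the one it was picked at. I release and lift clear.

Request:
{"name": "send_rows", "arguments": {"rows": [{"slide": [0,0,0],"turn": 0},{"slide": [0,0,0],"turn": 0},{"slide": [0,0,0],"turn": 0},{"slide": [0,0,0],"turn": 0},{"slide": [0,0,0],"turn": 0}], "grip": 0.0}}

```text
t: 18.6
tool_pos: [0.4906, 0.3614, 0.0374]
tcp_rot: [[0.988, 0.152, -0.0], [0.152, -0.988, 0.0], [-0.0, -0.0, -1.0]]
wrist_force: [0.2, -0.2, -0.4]
opening: 0.99
gripper_force: 0.0
```

Request:
{"name": "send_rows", "arguments": {"rows": [{"slide": [0,0,0],"turn": 0},{"slide": [0,0,0],"turn": 0},{"slide": [0,0,-15],"turn": 0},{"slide": [0,0,-25],"turn": 0},{"slide": [0,0,-40],"turn": 0}]}}

```text
t: 19.1
tool_pos: [0.4894, 0.3606, 0.1164]
tcp_rot: [[0.988, 0.152, -0.004], [0.152, -0.988, -0.003], [-0.004, 0.002, -1.0]]
wrist_force: [0.3, 0.3, -0.2]
opening: 0.998
gripper_force: 0.0
```

Request:
{"name": "send_rows", "arguments": {"rows": [{"slide": [0,0,-50],"turn": 0},{"slide": [0,0,-50],"turn": 0},{"slide": [0,0,-50],"turn": 0},{"slide": [0,0,-40],"turn": 7.4},{"slide": [0,0,0],"turn": 7.4}]}}

```text
t: 19.6
tool_pos: [0.4912, 0.3618, 0.3177]
tcp_rot: [[0.994, -0.111, 0.012], [-0.111, -0.994, 0.008], [0.011, -0.009, -1.0]]
wrist_force: [0.2, -0.4, 1.3]
opening: 1.001
gripper_force: 0.0
```

Run:
```python
from h import *
s=observe();print(s['t'],s['tool_pos'],np.round(s['tcp_rot'],3).tolist())
def rect(q,n):
    ce,sz,an=cv2.minAreaRect((q[:,:2]*1000).astype(np.float32));print(n,len(q),'rect',np.round(ce),np.round(sz),round(an,1),'z',np.round(np.percentile(q[:,2],[2,50,98]),3))
im,d=read_camera('side');P=cloud('side',d);h,sa,v=cv2.split(cv2.cvtColor(im,cv2.COLOR_BGR2HSV));Z=P[...,2]
a=(np.hypot(P[...,0]-.49,P[...,1]-.36)<.1)&(d>0)
rect(P[a&(h>5)&(h<22)&(sa>80)&(Z>.03)],'wood');rect(P[a&(h>100)&(h<125)&(sa>120)&(v>60)],'blue')
r=(np.hypot(P[...,0]-.571,P[...,1]-.136)<.09)&((h<6)|(h>174))&(sa>130)&(Z>.19);rect(P[r],'handle')
```

```text
19.6 [0.49124847 0.36183275 0.31770814] [[0.994, -0.111, 0.012], [-0.111, -0.994, 0.008], [0.011, -0.009, -1.0]]
wood 213 rect [487. 363.] [70. 20.] 9.3 z [0.032 0.057 0.068]
blue 276 rect [487. 363.] [120.  29.] 9.2 z [0.006 0.026 0.033]
handle 111 rect [568. 139.] [19. 76.] 84.6 z [0.209 0.22  0.227]
```

The scraper stands on its mat as before. Now I move over the handle.

Request:
{"name": "send_rows", "arguments": {"rows": [{"slide": [18,40,0],"turn": 0},{"slide": [20,44,0],"turn": 0},{"slide": [20,44,0],"turn": 0},{"slide": [20,44,0],"turn": 0},{"slide": [20,42,0],"turn": 0}]}}

```text
t: 20.15
tool_pos: [0.5652, 0.1362, 0.3074]
tcp_rot: [[0.995, -0.103, -0.001], [-0.103, -0.995, -0.0], [-0.001, 0.0, -1.0]]
wrist_force: [0.7, 0.0, -0.6]
opening: 1.0
gripper_force: 0.0
```

Request:
{"name": "send_rows", "arguments": {"rows": [{"slide": [0,0,0],"turn": 0},{"slide": [0,0,0],"turn": 0},{"slide": [0,0,20],"turn": 0},{"slide": [0,0,20],"turn": 0},{"slide": [0,0,0],"turn": 0}]}}

```text
t: 20.65
tool_pos: [0.5639, 0.1397, 0.264]
tcp_rot: [[0.995, -0.102, -0.006], [-0.102, -0.995, -0.001], [-0.006, 0.001, -1.0]]
wrist_force: [1.4, 0.8, -0.1]
opening: 1.0
gripper_force: 0.0
```

Request:
{"name": "send_rows", "arguments": {"rows": [{"slide": [0,1,20],"turn": 0},{"slide": [0,0,25],"turn": 0},{"slide": [0,0,15],"turn": 0},{"slide": [0,0,8],"turn": 0},{"slide": [0,0,0],"turn": 0}]}}

```text
t: 21.15
tool_pos: [0.5648, 0.1377, 0.1987]
tcp_rot: [[0.994, -0.105, -0.002], [-0.105, -0.994, -0.0], [-0.002, 0.0, -1.0]]
wrist_force: [0.1, 0.2, 0.3]
opening: 1.001
gripper_force: 0.0
```

Request:
{"name": "send_rows", "arguments": {"rows": [{"slide": [0,0,0],"turn": 0},{"slide": [0,0,0],"turn": 0},{"slide": [0,0,0],"turn": 0},{"slide": [0,0,0],"turn": 0},{"slide": [0,0,0],"turn": 0}], "grip": 1.0, "grip_force": 40}}

```text
t: 21.65
tool_pos: [0.5653, 0.1356, 0.2004]
tcp_rot: [[0.994, -0.107, 0.001], [-0.107, -0.994, -0.003], [0.001, 0.003, -1.0]]
wrist_force: [-0.1, -3.4, 0.1]
opening: 0.216
gripper_force: 39.2
```

Request:
{"name": "send_rows", "arguments": {"rows": [{"slide": [0,0,0],"turn": 0},{"slide": [0,0,0],"turn": 0},{"slide": [0,0,0],"turn": 0}]}}

```text
t: 21.95
tool_pos: [0.5654, 0.1357, 0.2004]
tcp_rot: [[0.994, -0.108, 0.001], [-0.108, -0.994, -0.002], [0.001, 0.002, -1.0]]
wrist_force: [-1.3, -5.1, 2.9]
opening: 0.213
gripper_force: 39.4
```

Run:
```python
from h import *
im,d=read_camera('side');u,v=proj('side',[.565,.137,.22]).astype(int);cv2.imwrite('pics/c1.png',cv2.resize(im[v-30:v+35,u-40:u+40],(720,585),interpolation=2))
```

```text
(no output)
```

View pics/c1.png

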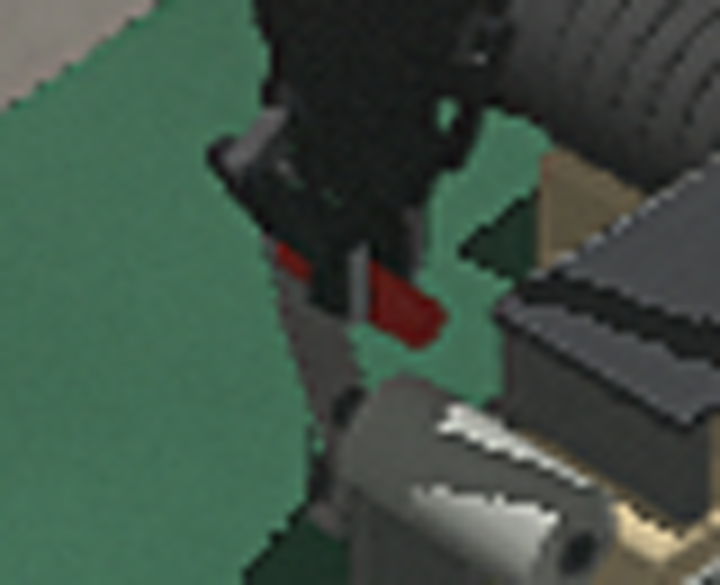

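The red bar is gripped between the pads (crop (345,290)), with its free end towards the robot. I swing it in along the arc.

Request:
{"name": "send_rows", "arguments": {"rows": [{"slide": [0,5,-1.2],"turn": 0},{"slide": [0,5,-1.1],"turn": 0},{"slide": [0,10,-1.6],"turn": 0},{"slide": [0,10,-1],"turn": 0},{"slide": [0,10,-0.3],"turn": 0}]}}

```text
t: 22.5
tool_pos: [0.5615, 0.1008, 0.2074]
tcp_rot: [[0.995, -0.102, 0.004], [-0.102, -0.995, 0.007], [0.004, -0.008, -1.0]]
wrist_force: [-1.3, 11.1, 5.2]
opening: 0.205
gripper_force: 38.9
```

Request:
{"name": "send_rows", "arguments": {"rows": [{"slide": [0,8,0.2],"turn": 0},{"slide": [0,8,0.6],"turn": 0},{"slide": [0,5,0.6],"turn": 0},{"slide": [0,0,0],"turn": 0},{"slide": [0,0,0],"turn": 0}]}}

```text
t: 23.0
tool_pos: [0.5594, 0.0797, 0.2074]
tcp_rot: [[0.995, -0.103, 0.006], [-0.103, -0.995, 0.007], [0.005, -0.007, -1.0]]
wrist_force: [-1.6, 9.5, 11.8]
opening: 0.212
gripper_force: 41.8
```

Request:
{"name": "send_rows", "arguments": {"rows": [{"slide": [0,3,-1],"turn": 0},{"slide": [0,3,-1],"turn": 0},{"slide": [0,0,0],"turn": 0},{"slide": [0,0,0],"turn": 0}]}}

```text
t: 23.4
tool_pos: [0.5587, 0.0735, 0.2072]
tcp_rot: [[0.995, -0.103, 0.004], [-0.103, -0.995, 0.006], [0.003, -0.006, -1.0]]
wrist_force: [0.7, 9.5, 4.8]
opening: 0.208
gripper_force: 40.0
```

Request:
{"name": "send_rows", "arguments": {"rows": [{"slide": [0,3,0],"turn": 0},{"slide": [0,2,0],"turn": 0},{"slide": [0,0,0],"turn": 0},{"slide": [0,0,0],"turn": 0}]}}

```text
t: 23.8
tool_pos: [0.5582, 0.0686, 0.2067]
tcp_rot: [[0.995, -0.103, 0.003], [-0.103, -0.995, 0.006], [0.002, -0.006, -1.0]]
wrist_force: [1.2, 9.2, 4.8]
opening: 0.21
gripper_force: 39.2
```

Request:
{"name": "send_rows", "arguments": {"rows": [{"slide": [0,2,0.3],"turn": 0},{"slide": [0,0,0],"turn": 0},{"slide": [0,0,0],"turn": 0}]}}

```text
t: 24.1
tool_pos: [0.5581, 0.0679, 0.2066]
tcp_rot: [[0.995, -0.101, 0.004], [-0.101, -0.995, 0.008], [0.003, -0.008, -1.0]]
wrist_force: [1.2, 13.9, 4.0]
opening: 0.21
gripper_force: 39.3
```

Request:
{"name": "send_rows", "arguments": {"rows": [{"slide": [0,2,0],"turn": 0},{"slide": [0,0,0],"turn": 0},{"slide": [0,0,0],"turn": 0}]}}

```text
t: 24.4
tool_pos: [0.558, 0.0677, 0.2066]
tcp_rot: [[0.995, -0.099, 0.004], [-0.1, -0.995, 0.011], [0.003, -0.012, -1.0]]
wrist_force: [2.0, 19.8, 3.7]
opening: 0.216
gripper_force: 39.4
```

The force rises (9 → 14 → 20 N) with no more travel after about 68 mm, so the arm is at its stop. One last check of everything before handing in.

Run:
```python
from h import *
s=observe();print(s['t'],s['tool_pos'],s['wrist_force'],s['gripper_force'])
im,d=read_camera('side');cv2.imwrite('pics/fin.png',cv2.resize(im[120:330,140:370],(657,600),interpolation=2))
```

```text
24.4 [0.55804375 0.06767997 0.20655094] [ 1.99765615 19.82317615  3.67340224] 39.385841488838196
```

View pics/fin.png

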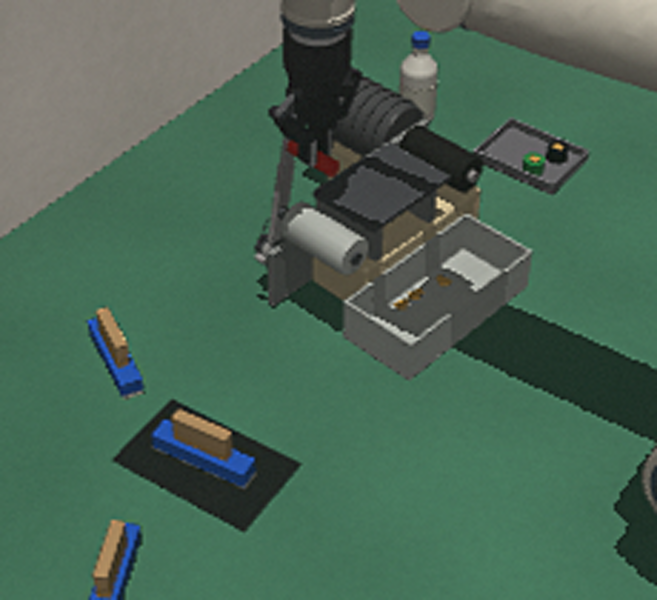

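The arm leans in with the handle gripped (312,160). The chips are in the tray (400–445,280–300) and the scraper is upright on the mat (205,450). The specimens (535–558,155) and bottle (420,80) are untouched.

```bash
python3 -c "
from station import order
print(order.hand_in())"
```

```text
the job is handed in; nothing more can be done
None
```

The job is handed in, though no verdict was shown: the three chips are in the swarf tray, the scraper is back on its mat, and the gripper is holding the tension arm against its stop by the red handle.

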